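# Get the tin from behind the front row of the shelf display

## Robot

A 6-joint arm with a two-finger parallel gripper is mounted at the origin on the work surface. World frame = base frame: x ahead of the robot, y to its left, z up, the work surface at z = 0. Lengths are in m, angles in rad, forces in N, time in s.
With the tool pointing down it reaches from about 0.275 to 0.975 m from the base axis. Payload 8.4 kg.
Tool frame: the origin (TCP) lies on the centre line of the jaws, within the pads' length; the fingertips stand r.tcp_to_tips ahead of it and the grasp point (between the pads) lies 6 mm ahead of it (r.tcp_to_tips is the distance from the TCP to the fingertips, in m); z points along the fingers, y is the line along which they close (so a half turn about z gives the same grasp; the last joint's range is limited). The gripper opens to 92 mm and grips with 3 to 60 N. Pads are 20 mm wide; open, the fingers measure 128 mm over their backs; the gripper's body (75 mm by 189 mm) begins 69 mm behind the grasp point.
Start: joints at [1.302, 0.353, 1.633, -0, 1.155, -0.002], TCP at [0.165, 0.603, 0.24] pointing down, gripper open.
Joint ranges: [-2.63, 2.63], [-0.92, 2.1], [0.06, 2.66], [-1.3, 4.44], [0, 2.69], [-3.02, 3.02]. Speed limits (rad/s): [2.22, 2.22, 2.79, 3.14, 3.14, 3.14].

## Interface

Orientations are given as a unit quaternion [x, y, z, w].
In Python, from plant import r gives the robot as it stands.
- The arm moves only by the shell command python3 -m inch 'ROWS' [OPENING]. ROWS is JSON, a list that holds one entry, the list of rows, each a list of 6 numbers: the shift along the world's x, y, z in cm, then the turn, a rotation vector about the world's x, y, z in rad. In form: [[[dx, dy, dz, wx, wy, wz], ...]]. A call has 1 to 20 rows; each row is the pose to reach, as a shift and turn from the pose commanded when the call began; what a row does not reach only later rows make up. A row lasts 1/12 s, in which the tool goes at most 41.7 mm and 7.16 degrees, less where a joint would pass 70% of its speed; a pose out of reach is approached as far as the arm can. A call with a gripper value outside its range is refused whole. OPENING is the opening, from 0 (shut) to 1 (fully open), set as the call begins (- or left out, the last holds). The fingers move at their own pace and stop on an object; the grip force is fixed at half the most. Time passes only in rows, so rows that repeat a pose let the fingers close. It gives the time, the measured TCP pose, the force, the opening and the grip force at its end, in the units of the state.
- r.read_state(): the state, without advancing time (a new reading comes with each control period).
- r.snapshot(name): name is "scene" or "top"; returns a dict with "pixels" (420x560x3 uint8, blue, green, red), "fx", "fy", "cx", "cy" (pixels), "eye" and "orientation" of the camera in the world. Camera axes: x right, y up, looking along -z (the intrinsics and any distortion apply to the point x, -y, -z); pixel columns grow to the right and rows downward; lengths in m; the calibration is good to about 2 mm. A picture is of the moment at which its call begins. There is no depth.
- r.sign_off(): hands the job in; it is judged then, once.
The state is a dict: "t": time; "joint_positions": joint angles; "qvel": joint speeds; "joint_efforts": joint torques, N m; "position": TCP position; "tcp_rot": TCP orientation; "contact_force": force on the tool from outside, world axes, zero at the start; "moment": the same for the moment, N m; "gripper_width": finger opening in m; "grasp_force": force on a finger pad.
Only numpy, scipy, OpenCV 4.12 (cv2) and the standard library are available. Lean on these libraries where they do the work, as an engineer would, in place of code of your own. Each camera call takes 0.05 s, during which the arm holds its last target. There are 200 camera calls.

## Task

A customer wants the flat round tin that stands behind the front row on the cream display shelf. First clear all three tall things of the front row (bottle, carton, jar) onto the long wooden side tray, standing fully on it; then set the tin in the middle of the small square order tray; and only then put each of the three back upright on the very spot of the shelf where it stood at the start. Never tip anything over, leave the small flat soap box standing where it is, and do not disturb the toy tractor.

Things in the scene. Friction and masses are not known exactly. Their poses are not given: they have to be found in the camera images.
- shelf: Cream shelf board fixed to the counter, 200 (x) x 270 mm, top 30 mm high. Origin: centre of underside; z up, x from front edge to back. Front row: flat grey marks at x -40, y -64, 0, 64 mm; at the start bottle, carton and jar stand on them, in any order. Behind: tin and soap box at x 16, y 50 and -50 mm, either way round. Wire fence 22 mm high over the board at x 94 mm.
- side_tray: Long wooden tray fixed to the counter, 270 mm (x) by 140 mm (y); floor 10 mm above the counter, rim 6 mm wide and 16 mm above the counter. Empty at the start: for the front row meanwhile, in a line along its length. Left or right of the shelf, the order tray on the other side. Origin: centre of its underside, z up.
- order_tray: Small square brown tray fixed to the counter, 140 x 140 mm; floor 10 mm above the counter, rim 6 mm wide and 20 mm above the counter. Empty at the start; the tin goes in its middle. Origin: centre of its underside, z up.
- bottle: Tall white round bottle with a narrow black cap, about 0.2 kg: body 44 mm in diameter and 95 mm high, above it a short shoulder and a cap 22 mm in diameter, 116 mm high in all. Origin: centre of its underside; z up.
- carton: Tall plain kraft carton, square in plan, about 0.2 kg: 44 x 44 mm, 112 mm high. Origin: centre of its underside; x and y square to its sides, z up.
- jar: Tall straight amber glass jar with a flat black lid of nearly full width, about 0.3 kg: 52 mm in diameter, 106 mm high in all (the lid is the upper 16 mm and 51 mm in diameter). Origin: centre of its underside; z up.
- tin: Low round metal tin, about 0.1 kg: 54 mm in diameter (53 mm below the lid), 45 mm high; the thing the customer wants. Origin: centre of its underside; z up.
- soap: Low flat kraft soap box with a white band, about 0.1 kg: 44 mm (x) by 60 mm (y), 32 mm high, behind the front row beside the tin; it stays where it is. Origin: centre of its underside; z up.
- toy_tractor: Loose green toy tractor, about 75 mm long, 52 mm wide and 64 mm high, on the counter between the robot and the shelf; a bystander, leave alone. Origin: centre of its underside; z up.

How it is judged:
On the way, in this order (a step that is already met when the one before it is completed fails the run):
1. bottle, carton and jar all stand upright on the side tray while the tin is still in its place on the shelf (x of bottle in the frame of side_tray between -0.115 and 0.115 m and y of bottle in the frame of side_tray between -0.055 and 0.055 m and z of bottle in the frame of side_tray between 0.005 and 0.014 m and angle between each of bottle, carton, jar's own z axis and vertical below 0.1 rad and x of carton in the frame of side_tray between -0.115 and 0.115 m and y of carton in the frame of side_tray between -0.055 and 0.055 m and z of carton in the frame of side_tray between 0.005 and 0.014 m and x of jar in the frame of side_tray between -0.115 and 0.115 m and y of jar in the frame of side_tray between -0.055 and 0.055 m and z of jar in the frame of side_tray between 0.005 and 0.014 m and distance of tin from where it was at the start of the episode below 0.02 m), for 0.2 s.
2. the tin stands in the middle of the order tray while the three others are still on the side tray (x of bottle in the frame of side_tray between -0.115 and 0.115 m and y of bottle in the frame of side_tray between -0.055 and 0.055 m and z of bottle in the frame of side_tray between 0.005 and 0.014 m and angle between each of bottle, carton, jar, tin's own z axis and vertical below 0.1 rad and x of carton in the frame of side_tray between -0.115 and 0.115 m and y of carton in the frame of side_tray between -0.055 and 0.055 m and z of carton in the frame of side_tray between 0.005 and 0.014 m and x of jar in the frame of side_tray between -0.115 and 0.115 m and y of jar in the frame of side_tray between -0.055 and 0.055 m and z of jar in the frame of side_tray between 0.005 and 0.014 m and horizontal distance between tin and order_tray below 0.015 m and z of tin in the frame of order_tray between 0.005 and 0.014 m), for 0.2 s.
At the end, for the whole second after the job is handed in: The tin stands upright on the floor of the order tray, within 15 mm of its middle; bottle, carton and jar each stand upright on the shelf within 15 mm of where they stood at the start, and the soap box too; all at rest (horizontal distance between tin and order_tray below 0.015 m and z of tin in the frame of order_tray between 0.005 and 0.014 m and angle between each of tin, bottle, carton, jar, soap's own z axis and vertical below 0.1 rad and distance of each of bottle, carton, jar, soap from where it was at the start of the episode below 0.015 m and linear speed of each of bottle, carton, jar, tin, soap below 0.02 m/s and angular speed of each of bottle, carton, jar, tin, soap below 0.2 rad/s); the robot touches nothing.
It fails at once if one of the goods is tipped over (leans more than about 35 degrees) (angle between any of bottle, carton, jar, tin, soap's own z axis and vertical above 0.6 rad).
It fails at once if the toy tractor is moved by more than 20 mm (distance of toy_tractor from where it was at the start of the episode above 0.02 m).
It fails at once if the soap box is moved by more than 20 mm (distance of soap from where it was at the start of the episode above 0.02 m).
It also fails if it takes over 144 s, if anything falls off the work surface, if the arm or the gripper's body presses on something with over 40 N, if the wrist force passes 120 N, or if a joint passes its speed limit or range.

## Working session

There is one attempt and no reset: what is moved stays moved. The work goes in short steps, Python scripts to look and compute and a shell command to move; the robot and the scene stay as the last step left them, time stands still between calls to the robot, and variables do not carry over. Pictures are saved under pics/ and viewed, at most 14 in all, crops included, and the job is handed in when it is done.

```bash
ls; mkdir -p pics; python3 - <<'E'
from plant import r
import cv2,json,pickle
print(r.tcp_to_tips); print(r.read_state())
for n in("scene","top"):
    s=r.snapshot(n); pickle.dump(s,open(f"{n}0.pkl","wb")); cv2.imwrite(f"pics/{n}0.png",s["pixels"])
    print({k:v for k,v in s.items() if k!="pixels"})
E
```

```text
pics
0.025
{'t': 0.0, 'joint_positions': array([ 1.30160036e+00,  3.53651915e-01,  1.63414162e+00,  2.62151881e-05,
        1.15523733e+00, -2.39365141e-03]), 'qvel': array([ 0.00016041, -0.0001483 , -0.00044805,  0.00034658,  0.00052588,
        0.00018895]), 'joint_efforts': array([-6.94525424e-04, -5.93831170e+01, -3.34229028e+01,  6.96831476e-02,
        2.30743719e-02, -9.45969941e-05]), 'position': array([0.16464047, 0.60242559, 0.23885814]), 'tcp_rot': array([ 1.33011065e-01,  9.91114292e-01, -7.10861015e-04, -1.09228597e-04]), 'contact_force': array([ 0.52307729, -0.80562799,  0.43724942]), 'moment': array([0.04874563, 0.03638918, 0.00125316]), 'grasp_force': 0.0, 'gripper_width': 0.09185231717242325}
{'fx': 482.5695980534609, 'fy': 482.5695980534609, 'cx': 282.6822300871663, 'cy': 211.14569862152695, 'eye': array([1.01634376, 0.36694723, 0.78252537]), 'orientation': array([0.15710594, 0.30629763, 0.82724086, 0.44404058])}
{'fx': 402.78627450943384, 'fy': 402.78627450943384, 'cx': 278.0976697091599, 'cy': 212.313049646278, 'eye': array([0.4181783 , 0.01591666, 0.85239405]), 'orientation': array([-0.04556436,  0.06107695,  0.7106042 , -0.69945347])}
```

View pics/scene0.png

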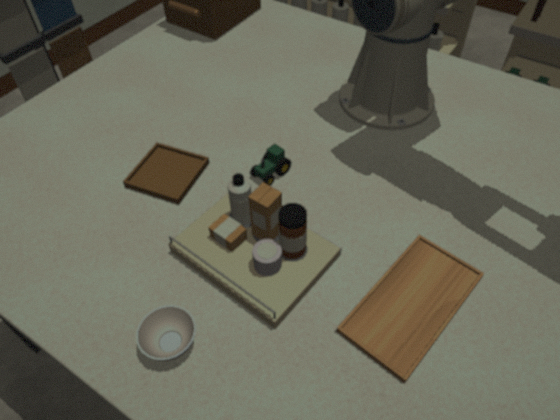

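View pics/top0.png

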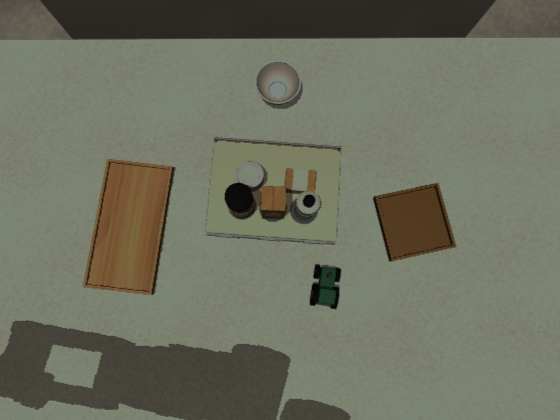

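The scene view shows bottle (239,200), carton (264,213), jar (292,230), tin (266,256) and soap (227,231). The top view shows side tray (130,226), order tray (414,221), tractor (326,286), and a bowl behind the shelf (278,83).

```bash
cat > h.py <<'E'
import numpy as np,cv2,pickle
from scipy.spatial.transform import Rotation as R
def ray(s,uv):
    u,v=uv; d=np.array([(u-s["cx"])/s["fx"],-(v-s["cy"])/s["fy"],-1.])
    return np.array(s["eye"]),R.from_quat(s["orientation"]).apply(d)
def plane(s,uv,z):
    e,d=ray(s,uv); return e+d*(z-e[2])/d[2]
def tri(s1,p1,s2,p2):
    e1,d1=ray(s1,p1);e2,d2=ray(s2,p2)
    A=np.stack([d1,-d2],1); t=np.linalg.lstsq(A,e2-e1,rcond=None)[0]
    a,b=e1+t[0]*d1,e2+t[1]*d2
    return (a+b)/2,np.linalg.norm(a-b)
def proj(s,p):
    q=R.from_quat(s["orientation"]).inv().apply(np.array(p)-s["eye"])
    return np.array([s["cx"]-s["fx"]*q[0]/q[2],s["cy"]+s["fy"]*q[1]/q[2]])
E
python3 - <<'E'
from h import *
T=pickle.load(open("top0.pkl","rb"));S=pickle.load(open("scene0.pkl","rb"))
a=cv2.resize(T["pixels"][130:250,200:350],None,fx=5.3,fy=5,interpolation=cv2.INTER_CUBIC)
a=cv2.resize(T["pixels"][130:250,200:350],None,fx=5,fy=5,interpolation=cv2.INTER_CUBIC);cv2.imwrite("pics/tc.png",cv2.convertScaleAbs(a,alpha=1.4))
a=cv2.resize(S["pixels"][165:325,160:350],None,fx=3.75,fy=3.75,interpolation=cv2.INTER_CUBIC);cv2.imwrite("pics/sc.png",cv2.convertScaleAbs(a,alpha=1.4))
for n,s in(("T",T),("S",S)):
    hsv=cv2.cvtColor(s["pixels"],cv2.COLOR_BGR2HSV)
    for nm,lo,hi in(("wood",(5,90,40),(25,255,255)),("green",(50,70,15),(90,255,255)),("cream",(20,45,110),(34,110,255)),("dark",(0,0,0),(180,255,45))):
        m=cv2.inRange(hsv,lo,hi); 
        for c in cv2.findContours(m,cv2.RETR_EXTERNAL,cv2.CHAIN_APPROX_NONE)[0]:
            if 60<cv2.contourArea(c)<20000:
                r=cv2.minAreaRect(c); print(n,nm,cv2.contourArea(c),np.round(r[0],1),np.round(r[1],1),np.round(cv2.boxPoints(r),1).tolist() if nm!="dark" else "")
E
```

```text
T wood 4224.5 [414.9 221.1] [68.2 66.2] [[374.5, 196.10000610351562], [438.79998779296875, 180.10000610351562], [455.29998779296875, 246.1999969482422], [391.1000061035156, 262.20001220703125]]
T wood 128.0 [311.3 180.5] [ 7.4 20.9] [[306.79998779296875, 190.6999969482422], [308.3999938964844, 169.8000030517578], [315.70001220703125, 170.39999389648438], [314.1000061035156, 191.1999969482422]]
T wood 704.5 [275.8 189.7] [30.3 45.9] [[257.8999938964844, 210.60000610351562], [263.6000061035156, 165.10000610351562], [293.6000061035156, 168.8000030517578], [288.0, 214.39999389648438]]
T wood 8578.5 [127.7 226.4] [ 70.3 132.3] [[82.5, 286.1000061035156], [103.4000015258789, 155.5], [172.89999389648438, 166.60000610351562], [152.0, 297.20001220703125]]
T green 552.5 [327.5 286.3] [18.4 37.2] [[315.79998779296875, 303.3999938964844], [321.1000061035156, 266.6000061035156], [339.29998779296875, 269.20001220703125], [334.0, 306.0]]
T cream 2539.0 [276.7 158.7] [130.5  34.8] [[209.60000610351562, 166.6999969482422], [214.5, 132.1999969482422], [343.79998779296875, 150.6999969482422], [338.7999
[... 2324 characters left out ...]
220703125]]
S cream 5193.5 [256.8 243. ] [133.6  97. ] [[174.39999389648438, 238.0], [236.0, 163.10000610351562], [339.20001220703125, 248.0], [277.5, 322.8999938964844]]
S cream 66.5 [447.3  48.3] [ 7.8 14.1] [[439.5, 50.5], [449.5, 40.5], [455.0, 46.0], [445.0, 56.0]]
S dark 205.5 [ 19.5 336.2] [50.2  7. ] 
S dark 105.0 [293.2 253.7] [ 9.2 22.7] 
S dark 750.5 [291.5 221. ] [34. 27.] 
S dark 74.5 [237.5 179.5] [11.  9.] 
S dark 150.5 [170.1 187.8] [31.6 85.4] 
S dark 473.5 [271.6 167.1] [27.  37.8] 
S dark 231.0 [ 5.3 83.7] [15.9 22. ] 
S dark 128.0 [538.    9.8] [ 7.1 24.3] 
S dark 421.0 [501.   7.] [14. 48.] 
S dark 1458.0 [391.2  22.1] [89.9 42. ] 
S dark 5546.0 [129.5  40. ] [ 80. 259.]
```

View pics/tc.png

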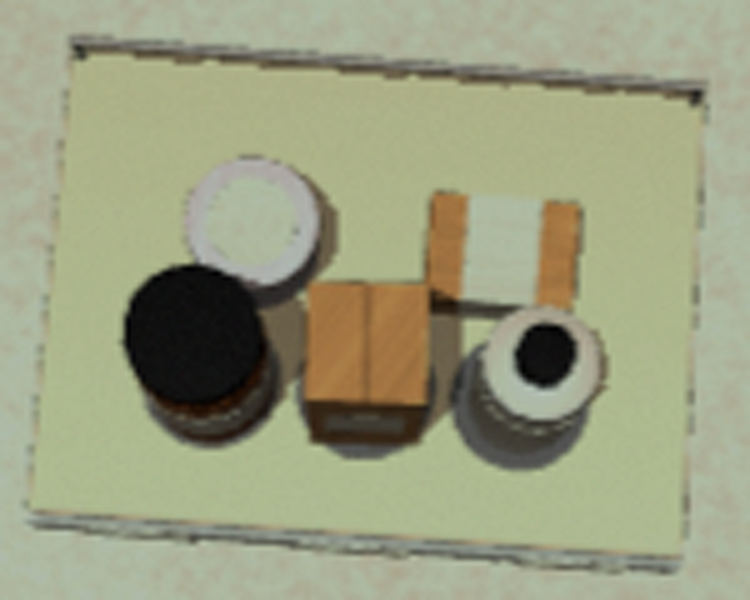

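View pics/sc.png

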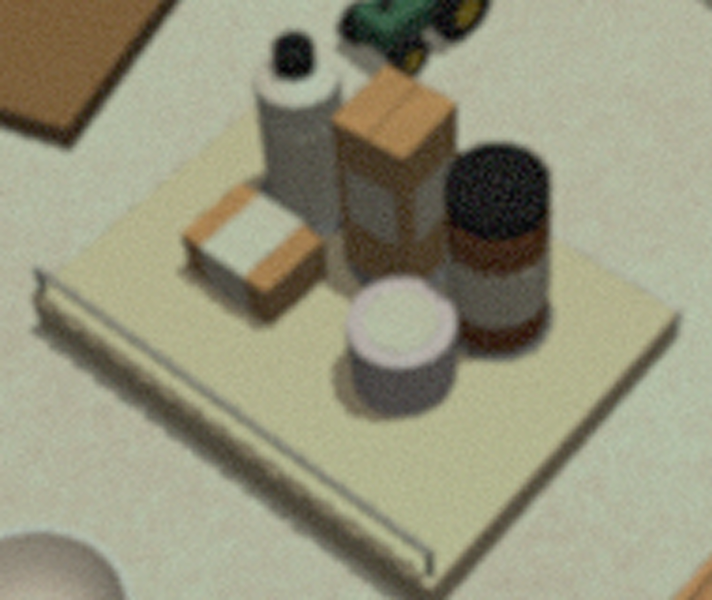

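The crops show jar lid, carton top, cap, tin lid and soap top clearly. In the top view the tops are at about (239,197), (274,199), (309,201), (251,174), (301,180). In the scene view they are at (293,216), (266,195), (238,177), (268,251), (228,229).

```bash
python3 - <<'E'
from h import *
np.set_printoptions(precision=4,suppress=True)
T=pickle.load(open("top0.pkl","rb"));S=pickle.load(open("scene0.pkl","rb"))
tc=lambda x,y:(200+(x+.5)/5-.5,130+(y+.5)/5-.5); sc=lambda x,y:(160+(x+.5)/3.75-.5,165+(y+.5)/3.75-.5)
P={"jar":((195,333),(498,190),.136),"carton":((368,343),(396,111),.142),"bottle":((546,354),(293,46),.146),"tin":((254,222),(403,322),.075),"soap":((504,250),(254,239),.062),"shelfFR":((682,556),None,.03),"shelfFL":((32,513),(680,318),.03)}
for n,(a,b,z) in P.items():
    print(n,"plane T",plane(T,tc(*a),z), *( ("S",plane(S,sc(*b),z),"tri",*tri(T,tc(*a),S,sc(*b))) if b else ()))
for n,c4 in (("carton",[(310,283),(430,284),(425,403),(306,402)]),("soap",[(432,192),(580,203)])):
    q=[plane(T,tc(*c),P[n][2]) for c in c4]; d=q[1]-q[0]; print(n,"edge yaw deg",np.degrees(np.arctan2(d[1],d[0]))+90,np.linalg.norm(d),"" if len(q)<4 else np.degrees(np.arctan2(*(q[0]-q[3])[1::-1])))
# trays: quad corners
for nm,z,At in(("order",.02,(3500,5000)),("side",.016,(8000,12000))):
  C={}
  for k,s in(("T",T),("S",S)):
    hsv=cv2.cvtColor(s["pixels"],cv2.COLOR_BGR2HSV); m=cv2.morphologyEx(cv2.inRange(hsv,(5,90,25),(25,255,255)),cv2.MORPH_CLOSE,np.ones((5,5)))
    cs=cv2.findContours(m,cv2.RETR_EXTERNAL,cv2.CHAIN_APPROX_NONE)[0]
    tgt={"Torder":(414,221),"Tside":(130,226),"Sorder":(167,172),"Sside":(410,302)}[k+nm]
    c=[c for c in cs if cv2.pointPolygonTest(c,tgt,False)>0][0]
    c=cv2.approxPolyDP(cv2.convexHull(c),8,True)[:,0]; C[k]=c
    q=np.array([plane(s,p,z) for p in c]); print(nm,k,c.tolist(),q[:,:2].round(3).tolist(),"centre",q.mean(0),"sides",np.linalg.norm(q-np.roll(q,-1,0),axis=1),"yaw",np.degrees(np.arctan2(*(np.roll(q,-1,0)-q)[:,1::-1].T)))
    if k=="S" and len(C["T"])==len(c)==4:
        for p in C["T"]:
            w=min(c,key=lambda w:np.linalg.norm(proj(S,plane(T,p,z))-w)); print("  tri",*tri(T,p,S,w))
hsv=cv2.cvtColor(T["pixels"],cv2.COLOR_BGR2HSV)
print("tractor",plane(T,(327,286),.03))
E
```

```text
jar plane T [0.5575 0.0701 0.136 ] S [0.5642 0.0753 0.136 ] tri [0.5588 0.0711 0.1279] 0.0010936888055421753
carton plane T [0.5519 0.0077 0.142 ] S [0.5539 0.0103 0.142 ] tri [0.5521 0.0082 0.1391] 0.001231344320963721
bottle plane T [ 0.5463 -0.0558  0.146 ] S [ 0.5492 -0.0546  0.146 ] tri [ 0.5469 -0.0563  0.1431] 0.0005861815675835773
tin plane T [0.6138 0.0513 0.075 ] S [0.6155 0.0546 0.075 ] tri [0.6141 0.0522 0.0717] 0.0019467787190547976
soap plane T [ 0.6042 -0.0486  0.062 ] S [ 0.6074 -0.044   0.062 ] tri [ 0.6048 -0.0481  0.0568] 0.0022186734149860113
shelfFR plane T [ 0.4824 -0.121   0.03  ]
shelfFL plane T [0.5042 0.1447 0.03  ] S [0.5104 0.1513 0.03  ] tri [0.5045 0.1474 0.0202] 0.0026535637329598532
carton edge yaw deg -1.2240863648195983 0.04324140857152947 -2.5261544066064427
soap edge yaw deg -5.052152039665771 0.060011108251388466 
order T [[437, 183], [455, 246], [390, 260], [374, 197]] [[0.603, -0.343], [0.468, -0.371], [0.442, -0.233], [0.575, -0.207]] centre [ 0.5219 -0.2885  0.02  ] sides [0.1374 0.1405 0.1353 0.1396] yaw [-168.4763  100.9485   11.142   -78.20
[... 452 characters left out ...]
241112318
side T [[107, 159], [173, 168], [151, 294], [83, 286]] [[0.665, 0.358], [0.644, 0.218], [0.382, 0.257], [0.4, 0.394]] centre [0.5226 0.3067 0.016 ] sides [0.1415 0.2649 0.1385 0.2674] yaw [-98.67   171.6172  82.3573  -7.7237]
side S [[420, 236], [482, 275], [402, 381], [337, 330]] [[0.386, 0.262], [0.408, 0.395], [0.673, 0.356], [0.653, 0.225]] centre [0.5302 0.3095 0.016 ] sides [0.1346 0.2679 0.1319 0.2696] yaw [ 80.6563  -8.4533 -98.6304 172.1152]
  tri [0.6683 0.3581 0.0091] 0.005968649541931799
  tri [0.6471 0.2221 0.0021] 0.0013548789092591106
  tri [0.3807 0.2601 0.0082] 0.0025176282817183115
  tri [0.4005 0.3964 0.0076] 0.002662232268184107
tractor [ 0.3916 -0.0992  0.03  ]
```

```bash
python3 -m inch '[[[39.3,-53.2,0,0,0,-1.386],[39.3,-53.2,0,0,0,-1.386],[39.3,-53.2,0,0,0,-1.386],[39.3,-53.2,0,0,0,-1.386],[39.3,-53.2,0,0,0,-1.386],[39.3,-53.2,0,0,0,-1.386],[39.3,-53.2,0,0,0,-1.386],[39.3,-53.2,0,0,0,-1.386],[39.3,-53.2,0,0,0,-1.386],[39.3,-53.2,0,0,0,-1.386],[39.3,-53.2,0,0,0,-1.386],[39.3,-53.2,0,0,0,-1.386],[39.3,-53.2,0,0,0,-1.386],[39.3,-53.2,0,0,0,-1.386],[39.3,-53.2,0,0,0,-1.386],[39.3,-53.2,0,0,0,-1.386],[39.3,-53.2,0,0,0,-1.386],[39.3,-53.2,0,0,0,-1.386],[39.3,-53.2,0,0,0,-1.386],[39.3,-53.2,0,0,0,-1.386]]]'
python3 - <<'E'
from plant import r
import cv2,numpy as np
from h import *
st=r.read_state(); print(st)
S=r.snapshot("scene");T=r.snapshot("top")
p=st["position"]
for s in(S,T): print(proj(s,p-[0,0,.025]))
a=cv2.resize(S["pixels"][100:300,150:350],None,fx=2,fy=2); b=cv2.resize(T["pixels"][80:280,170:370],None,fx=2,fy=2)
cv2.imwrite("pics/m1.png",np.hstack([a,b]))
E
```

```text
t: 1.77
position: [0.5569, 0.0718, 0.2393]
tcp_rot: [0.735, 0.678, -0.0, -0.0]
contact_force: [0.3, -0.2, 0.2]
gripper_width: 0.092
grasp_force: 0.0
{'t': 1.7667, 'joint_positions': array([1.25352830e-01, 2.55532447e-01, 1.77062492e+00, 3.49026252e-04,
       1.11635651e+00, 2.06358616e-01]), 'qvel': array([ 0.01225546, -0.00599181,  0.00085348, -0.0038853 , -0.00091893,
       -0.00189906]), 'joint_efforts': array([-9.24651995e-01, -5.12030554e+01, -3.28359604e+01,  2.90850695e-02,
       -1.42511615e-02,  4.29003310e-03]), 'position': array([0.5568834 , 0.07179242, 0.2393298 ]), 'tcp_rot': array([ 7.35210792e-01,  6.77838370e-01, -2.83974095e-04, -3.95088644e-04]), 'contact_force': array([ 0.3352539 , -0.22113406,  0.165234  ]), 'moment': array([-0.03055152,  0.08643883,  0.00456709]), 'grasp_force': 0.0, 'gripper_width': 0.09201549036414616}
[293.24906968 180.77422028]
[233.82718159 187.36776796]
```

View pics/m1.png

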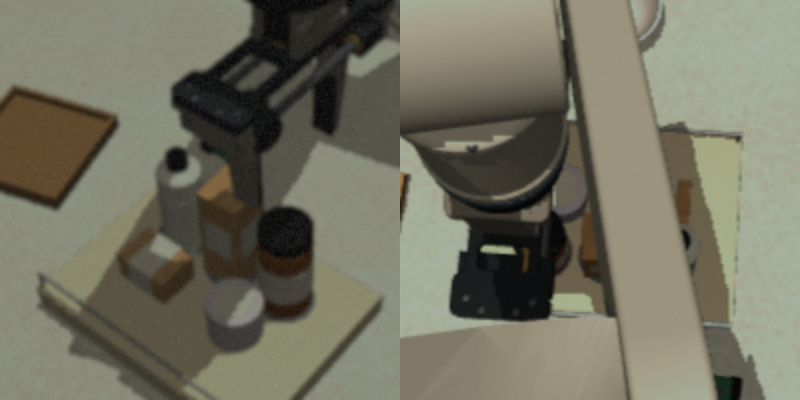

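The crop shows both fingertips straddling the jar's lid along the shelf's x, at about scene (275,202) and (311,167), close to the predicted tip centre (293,181).

```bash
python3 -m inch '[[[0,0,-3,0,0,0],[0,0,-6,0,0,0],[0,0,-9,0,0,0],[0,0,-11,0,0,0],[0,0,-12,0,0,0],[0,0,-12.7,0,0,0],[0,0,-12.7,0,0,0],[0,0,-12.7,0,0,0]]]' && python3 -m inch '[[[0,0,0,0,0,0],[0,0,0,0,0,0],[0,0,0,0,0,0],[0,0,0,0,0,0],[0,0,0,0,0,0],[0,0,0,0,0,0],[0,0,0,0,0,0],[0,0,0,0,0,0],[0,0,0,0,0,0]]]' 0
```

```text
t: 2.53
position: [0.5583, 0.0713, 0.1134]
tcp_rot: [0.735, 0.678, 0.0, 0.0]
contact_force: [-0.3, -0.3, -0.0]
gripper_width: 0.0918
grasp_force: 0.0
t: 3.28
position: [0.5581, 0.0709, 0.1128]
tcp_rot: [0.736, 0.678, 0.0, 0.0]
contact_force: [0.4, -0.1, 1.6]
gripper_width: 0.0512
grasp_force: 30.0
```

```bash
python3 -m inch '[[[0,0,1,0,0,0],[0,0,3,0,0,0],[0,0,6,0,0,0],[0,0,9,0,0,0],[0,0,11.5,0,0,0],[0.3,1.5,13,0,0,0],[1,4,13,0,0,0],[1.8,7,13,0,0,0],[2.6,10,13,0,0,0],[3.4,13,13,0,0,0],[4.1,16,13,0,0,0],[4.9,19,13,0,0,0],[5.5,21.2,13,0,0,0],[5.8,22.3,13,0,0,0],[5.8,22.5,13,0,0,0],[5.8,22.5,13,0,0,0]]]' && python3 -m inch '[[[0,0,-2,0,0,0],[0,0,-5,0,0,0],[0,0,-8,0,0,0],[0,0,-11,0,0,0],[0,0,-13,0,0,0],[0,0,-14,0,0,0],[0,0,-14.6,0,0,0],[0,0,-14.8,0,0,0],[0,0,-14.9,0,0,0],[0,0,-14.9,0,0,0],[0,0,-14.9,0,0,0]]]'
```

```text
t: 4.62
position: [0.6151, 0.2957, 0.2422]
tcp_rot: [0.735, 0.678, -0.001, -0.0]
contact_force: [-0.1, -0.0, -3.9]
gripper_width: 0.0516
grasp_force: 30.0
t: 5.53
position: [0.6165, 0.2962, 0.095]
tcp_rot: [0.736, 0.678, 0.001, 0.0]
contact_force: [0.8, -0.2, -2.6]
gripper_width: 0.0514
grasp_force: 30.0
```

```bash
python3 -m inch '[[[0,0,-0.1,0,0,0],[0,0,-0.1,0,0,0],[0,0,-0.1,0,0,0]]]' && python3 - <<'E'
from plant import r
import cv2
S=r.snapshot("scene"); cv2.imwrite("pics/m2.png",S["pixels"])
E
```

```text
t: 5.78
position: [0.6159, 0.296, 0.093]
tcp_rot: [0.735, 0.678, 0.0, 0.0]
contact_force: [-0.3, -0.2, -2.3]
gripper_width: 0.0512
grasp_force: 30.0
```

View pics/m2.png

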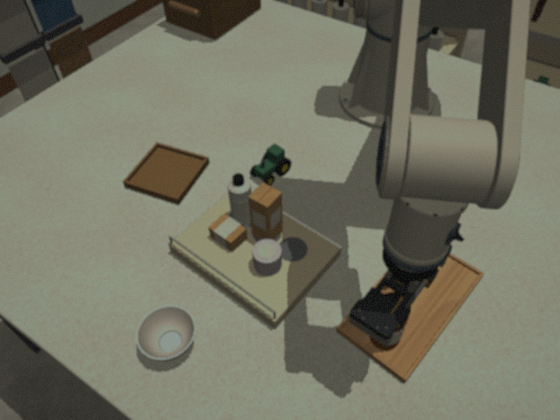

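The jar is held over the far end of the side tray (390,335), with a grey mark exposed at (293,249). The force says it isn't fully down yet.

```bash
python3 -m inch '[[[0,0,-0.1,0,0,0],[0,0,-0.1,0,0,0],[0,0,-0.1,0,0,0],[0,0,-0.1,0,0,0]]]'; python3 -m inch '[[[0,0,-0.05,0,0,0],[0,0,-0.1,0,0,0],[0,0,-0.1,0,0,0],[0,0,-0.1,0,0,0]]]'
```

```text
t: 6.17
position: [0.6159, 0.2961, 0.0927]
tcp_rot: [0.736, 0.678, 0.0, -0.0]
contact_force: [-2.0, -1.6, 7.1]
gripper_width: 0.0515
grasp_force: 30.0
t: 6.5
position: [0.616, 0.2962, 0.0927]
tcp_rot: [0.735, 0.678, 0.0, 0.0]
contact_force: [-4.7, -2.4, 13.5]
gripper_width: 0.0511
grasp_force: 30.0
```

```bash
python3 -m inch '[[[0,0,0.1,0,0,0],[0,0,0.1,0,0,0],[0,0,0.1,0,0,0],[0,0,0.1,0,0,0],[0,0,0.1,0,0,0],[0,0,2,0,0,0],[0,0,5,0,0,0],[0,0,8,0,0,0],[0,0,11,0,0,0],[0,0,14,0,0,0],[0,0,15,0,0,0]]]' 0.85 && python3 -m inch '[[[-0.8,-4,0,0,0,0],[-1.6,-8,0,0,0,0],[-2.4,-12,0,0,0,0],[-3.2,-16,0,0,0,0],[-4.2,-20,0,0,0,0],[-5.2,-24,0,0,0,0],[-6,-27,0,0,0,0],[-6.3,-28.8,0,0,0,0],[-6.3,-28.8,0,0,0,0],[-6.3,-28.8,0,0,0,0],[-6.3,-28.8,-3,0,0,0],[-6.3,-28.8,-6,0,0,0],[-6.3,-28.8,-9,0,0,0],[-6.3,-28.8,-11,0,0,0],[-6.3,-28.8,-12.5,0,0,0],[-6.3,-28.8,-12.8,0,0,0],[-6.3,-28.8,-12.8,0,0,0],[-6.3,-28.8,-12.8,0,0,0]]]' && python3 - <<'E'
from plant import r
import cv2,numpy as np
S=r.snapshot("scene"); T=r.snapshot("top");cv2.imwrite("pics/m3.png",np.hstack([S["pixels"][130:400,150:500],cv2.resize(T["pixels"][140:320,70:370],None,fx=1.5,fy=1.5)]))
E
```

```text
t: 7.42
position: [0.6175, 0.2967, 0.2454]
tcp_rot: [0.736, 0.678, 0.003, 0.001]
contact_force: [0.7, -0.0, 0.4]
gripper_width: 0.0781
grasp_force: 0.0
t: 8.92
position: [0.5533, 0.0087, 0.113]
tcp_rot: [0.735, 0.678, 0.0, 0.0]
contact_force: [-0.0, -0.3, 0.3]
gripper_width: 0.0782
grasp_force: 0.0
```

View pics/m3.png

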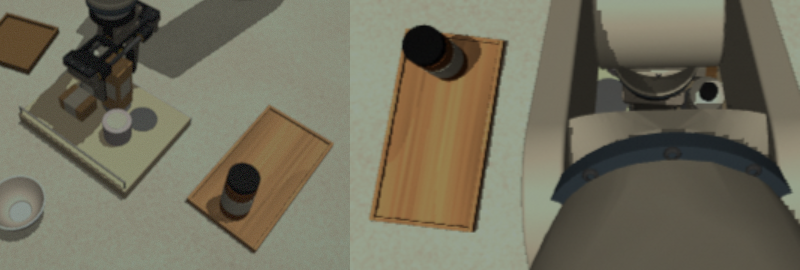

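The jar stands on the side tray (scene crop 238,190), and the fingers straddle the carton. I'm taking it next.

```bash
python3 -m inch '[[[0,0,0,0,0,0],[0,0,0,0,0,0],[0,0,0,0,0,0],[0,0,0,0,0,0],[0,0,0,0,0,0],[0,0,0,0,0,0],[0,0,0,0,0,0],[0,0,0,0,0,0],[0,0,0,0,0,0]]]' 0 && python3 -m inch '[[[0,0,1,0,0,0],[0,0,3,0,0,0],[0,0,6,0,0,0],[0,0,9,0,0,0],[0,0,11.5,0,0,0],[-0.1,1.5,13,0,0,0],[-0.3,4,13,0,0,0],[-0.6,7,13,0,0,0],[-0.9,10,13,0,0,0],[-1.2,13,13,0,0,0],[-1.5,16,13,0,0,0],[-1.8,19,13,0,0,0],[-2.1,22,13,0,0,0],[-2.4,25,13,0,0,0],[-2.6,28,13,0,0,0],[-2.8,29.5,13,0,0,0],[-2.8,30,13,0,0,0],[-2.8,30,13,0,0,0]]]' && python3 -m inch '[[[0,0,-2,0,0,0],[0,0,-5,0,0,0],[0,0,-8,0,0,0],[0,0,-11,0,0,0],[0,0,-13,0,0,0],[0,0,-14,0,0,0],[0,0,-14.6,0,0,0],[0,0,-14.8,0,0,0],[0,0,-14.9,0,0,0],[0,0,-15,0,0,0],[0,0,-15,0,0,0],[0,0,-15,0,0,0]]]'
```

```text
t: 9.77
position: [0.5529, 0.0078, 0.1127]
tcp_rot: [0.736, 0.677, 0.0, 0.0]
contact_force: [0.3, -0.5, 3.1]
gripper_width: 0.0447
grasp_force: 29.5
t: 11.27
position: [0.5245, 0.3084, 0.2426]
tcp_rot: [0.735, 0.678, -0.0, 0.0]
contact_force: [0.0, -0.5, -1.0]
gripper_width: 0.0447
grasp_force: 29.5
t: 12.27
position: [0.5253, 0.3082, 0.0935]
tcp_rot: [0.735, 0.678, 0.001, 0.0]
contact_force: [-0.3, 0.8, -1.3]
gripper_width: 0.0444
grasp_force: 29.5
```

```bash
python3 -m inch '[[[0,0,-0.1,0,0,0],[0,0,-0.1,0,0,0],[0,0,-0.1,0,0,0]]]' && python3 -m inch '[[[0,0,0,0,0,0],[0,0,0,0,0,0],[0,0,0,0,0,0],[0,0,0,0,0,0],[0,0,0,0,0,0],[0,0,2,0,0,0],[0,0,5,0,0,0],[0,0,8,0,0,0],[0,0,11,0,0,0],[0,0,14,0,0,0],[0,0,15,0,0,0]]]' 0.85 && python3 -m inch '[[[0.2,-4,0,0,0,0],[0.4,-8,0,0,0,0],[0.7,-12,0,0,0,0],[1,-16,0,0,0,0],[1.2,-20,0,0,0,0],[1.4,-24,0,0,0,0],[1.6,-28,0,0,0,0],[1.9,-32,0,0,0,0],[2.1,-35,0,0,0,0],[2.2,-36.4,0,0,0,0],[2.2,-36.4,0,0,0,0],[2.2,-36.4,0,0,0,0],[2.2,-36.4,-3,0,0,0],[2.2,-36.4,-6,0,0,0],[2.2,-36.4,-9,0,0,0],[2.2,-36.4,-11,0,0,0],[2.2,-36.4,-12.5,0,0,0],[2.2,-36.4,-12.9,0,0,0],[2.2,-36.4,-12.9,0,0,0],[2.2,-36.4,-12.9,0,0,0]]]' && python3 - <<'E'
from plant import r
import cv2,numpy as np
S=r.snapshot("scene"); T=r.snapshot("top");cv2.imwrite("pics/m4.png",np.hstack([S["pixels"][130:400,150:500],cv2.resize(T["pixels"][140:320,70:370],None,fx=1.5,fy=1.5)]))
E
```

```text
t: 12.52
position: [0.5253, 0.3083, 0.0927]
tcp_rot: [0.735, 0.678, 0.001, 0.0]
contact_force: [-0.8, -1.0, 5.3]
gripper_width: 0.0446
grasp_force: 29.5
t: 13.43
position: [0.5264, 0.3088, 0.2461]
tcp_rot: [0.735, 0.678, 0.003, 0.001]
contact_force: [0.9, 0.6, 0.7]
gripper_width: 0.0782
grasp_force: 0.0
t: 15.1
position: [0.5471, -0.0553, 0.113]
tcp_rot: [0.735, 0.678, 0.0, 0.0]
contact_force: [0.8, 0.1, 0.9]
gripper_width: 0.0781
grasp_force: 0.0
```

View pics/m4.png

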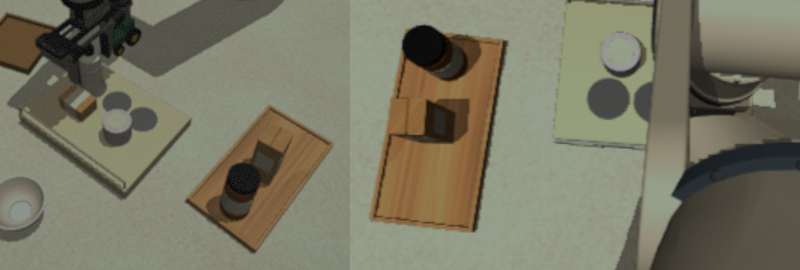

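The jar and carton stand on the side tray (scene crop 238,190 and 270,155), and the fingers are at the bottle. The bottle goes to the near end of the tray.

```bash
python3 -m inch '[[[0,0,0,0,0,0],[0,0,0,0,0,0],[0,0,0,0,0,0],[0,0,0,0,0,0],[0,0,0,0,0,0],[0,0,0,0,0,0],[0,0,0,0,0,0],[0,0,0,0,0,0],[0,0,0,0,0,0]]]' 0 && python3 -m inch '[[[0,0,1,0,0,0],[0,0,3,0,0,0],[0,0,6,0,0,0],[0,0,9,0,0,0],[0,0,11.5,0,0,0],[-0.5,1.5,13,0,0,0],[-1.2,4,13,0,0,0],[-2.1,7,13,0,0,0],[-3,10,13,0,0,0],[-3.9,13,13,0,0,0],[-4.8,16,13,0,0,0],[-5.7,19,13,0,0,0],[-6.6,22,13,0,0,0],[-7.5,25,13,0,0,0],[-8.4,28,13,0,0,0],[-9.3,31,13,0,0,0],[-10.2,34,13,0,0,0],[-11,36.6,13,0,0,0],[-11.3,37.6,13,0,0,0],[-11.3,37.6,13,0,0,0]]]' && python3 -m inch '[[[0,0,-1,0,0,0],[0,0,-3,0,0,0],[0,0,-6,0,0,0],[0,0,-9,0,0,0],[0,0,-12,0,0,0],[0,0,-13.5,0,0,0],[0,0,-14.4,0,0,0],[0,0,-14.7,0,0,0],[0,0,-14.9,0,0,0],[0,0,-15,0,0,0],[0,0,-15.1,0,0,0],[0,0,-15.1,0,0,0],[0,0,-15.1,0,0,0]]]'
```

```text
t: 15.95
position: [0.547, -0.0562, 0.1127]
tcp_rot: [0.735, 0.678, 0.0, 0.0]
contact_force: [-0.1, -0.3, 2.0]
gripper_width: 0.0436
grasp_force: 30.0
t: 17.62
position: [0.4329, 0.3216, 0.2428]
tcp_rot: [0.735, 0.678, -0.0, -0.0]
contact_force: [1.1, -0.4, -1.6]
gripper_width: 0.0434
grasp_force: 29.9
t: 18.7
position: [0.4345, 0.3203, 0.0927]
tcp_rot: [0.735, 0.678, 0.001, 0.0]
contact_force: [1.1, -0.6, 3.5]
gripper_width: 0.0435
grasp_force: 30.0
```

```bash
python3 -m inch '[[[0,0,0,0,0,0],[0,0,0,0,0,0],[0,0,0,0,0,0],[0,0,0,0,0,0],[0,0,0,0,0,0],[0,0,2,0,0,0],[0,0,5,0,0,0],[0,0,8,0,0,0],[0,0,11,0,0,0],[0,0,14,0,0,0],[0,0,15,0,0,0]]]' 0.85 && python3 -m inch '[[[2,-3,0,0,0,0],[4,-6,0,0,0,0],[6,-9,0,0,0,0],[8,-12,0,0,0,0],[10,-15,0,0,0,0],[12,-18,0,0,0,0],[14,-21,0,0,0,0],[16,-24,0,0,0,0],[17.4,-26,0,0,0,0],[17.9,-26.8,0,0,0,0],[17.9,-26.8,0,0,0,0],[17.9,-26.8,-3,0,0,0],[17.9,-26.8,-6,0,0,0],[17.9,-26.8,-9,0,0,0],[17.9,-26.8,-11,0,0,0],[17.9,-26.8,-12,0,0,0],[17.9,-26.8,-12,0,0,0]]]' && python3 - <<'E'
from plant import r
import cv2,numpy as np
S=r.snapshot("scene"); T=r.snapshot("top");cv2.imwrite("pics/m5.png",np.hstack([cv2.resize(S["pixels"][150:390,150:500],None,fx=1.25,fy=1.25),cv2.resize(T["pixels"][140:320,70:270],None,fx=1.666,fy=1.6667)]))
E
```

```text
t: 19.62
position: [0.4352, 0.321, 0.2459]
tcp_rot: [0.735, 0.678, 0.003, 0.0]
contact_force: [0.9, 0.3, 1.1]
gripper_width: 0.0779
grasp_force: 0.0
t: 21.03
position: [0.6105, 0.053, 0.1191]
tcp_rot: [0.735, 0.678, -0.002, -0.002]
contact_force: [-0.8, -0.8, -0.1]
gripper_width: 0.0779
grasp_force: 0.0
```

View pics/m5.png

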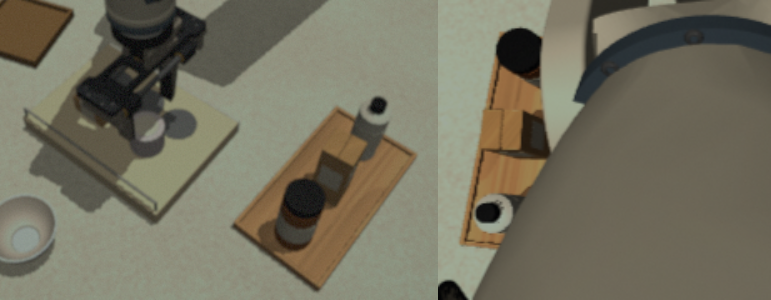

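Bottle, carton and jar all stand on the side tray (crop 370,130; 340,170; 298,213), and the fingers are over the tin (148,130). Next I grasp the tin.

```bash
python3 -m inch '[[[0,0,-1,0,0,0],[0,0,-2.5,0,0,0],[0,0,-4,0,0,0],[0,0,-5,0,0,0],[0,0,-5.2,0,0,0],[0,0,-5.2,0,0,0],[0,0,-5.2,0,0,0]]]' && python3 -m inch '[[[0,0,0,0,0,0],[0,0,0,0,0,0],[0,0,0,0,0,0],[0,0,0,0,0,0],[0,0,0,0,0,0],[0,0,0,0,0,0],[0,0,0,0,0,0],[0,0,0,0,0,0],[0,0,0,0,0,0]]]' 0 && python3 -m inch '[[[0,0,1,0,0,0],[0,0,3,0,0,0],[0,0,6,0,0,0],[0,0,9,0,0,0],[-0.3,-1.2,11,0,0,0],[-1,-4,12,0,0,0],[-1.8,-7,12,0,0,0],[-2.6,-10,12,0,0,0],[-3.4,-13,12,0,0,0],[-4.2,-16,12,0,0,0],[-5,-19,12,0,0,0],[-5.8,-22,12,0,0,0],[-6.6,-25,12,0,0,0],[-7.4,-28,12,0,0,0],[-8.2,-31,12,0,0,0],[-8.8,-33.3,12,0,0,0],[-8.9,-33.9,12,0,0,0],[-8.9,-33.9,12,0,0,0],[-8.9,-33.9,12,0,0,0]]]'
```

```text
t: 21.72
position: [0.6133, 0.0519, 0.0702]
tcp_rot: [0.736, 0.678, 0.0, 0.0]
contact_force: [0.4, -0.5, 0.2]
gripper_width: 0.0779
grasp_force: 0.0
t: 22.47
position: [0.6132, 0.0519, 0.0701]
tcp_rot: [0.735, 0.678, 0.0, 0.0]
contact_force: [0.5, -0.3, 5.5]
gripper_width: 0.0531
grasp_force: 30.0
t: 24.05
position: [0.5236, -0.2866, 0.1895]
tcp_rot: [0.736, 0.677, 0.0, -0.0]
contact_force: [0.5, 0.1, -1.9]
gripper_width: 0.0531
grasp_force: 30.0
```

Now check where it hangs over the order tray while lowering to just above the floor.

```bash
python3 -m inch '[[[0,0,-2,0,0,0],[0,0,-5,0,0,0],[0,0,-8,0,0,0],[0,0,-11,0,0,0],[0,0,-12.6,0,0,0],[0,0,-13.3,0,0,0],[0,0,-13.6,0,0,0],[0,0,-13.6,0,0,0],[0,0,-13.6,0,0,0]]]' && python3 - <<'E'
from plant import r
import cv2,numpy as np
S=r.snapshot("scene"); cv2.imwrite("pics/m6.png",np.hstack([cv2.resize(S["pixels"][100:240,90:240],None,fx=4,fy=4,interpolation=cv2.INTER_CUBIC)]))
E
```

```text
t: 24.8
position: [0.5247, -0.287, 0.0547]
tcp_rot: [0.735, 0.678, 0.0, 0.001]
contact_force: [1.4, -0.0, -0.5]
gripper_width: 0.0532
grasp_force: 30.0
```

View pics/m6.png

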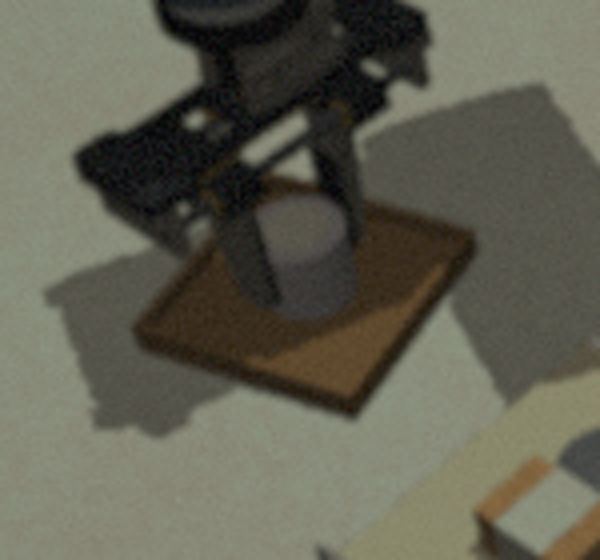

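The tin hangs with its underside at about (303,285) in the crop, and the tray's diagonals cross near (310,284), so it's centred. I'll lower it and release.

```bash
python3 -m inch '[[[0,0,-0.2,0,0,0],[0,0,-0.4,0,0,0],[0,0,-0.5,0,0,0],[0,0,-0.5,0,0,0],[0,0,-0.5,0,0,0]]]'
```

```text
t: 25.27
position: [0.5244, -0.2875, 0.05]
tcp_rot: [0.736, 0.677, 0.0, 0.001]
contact_force: [-1.6, 1.8, 10.7]
gripper_width: 0.053
grasp_force: 30.0
```

```bash
python3 -m inch '[[[0,0,0.1,0,0,0],[0,0,0.1,0,0,0],[0,0,0.1,0,0,0],[0,0,0.1,0,0,0],[0,0,0.1,0,0,0],[0,0,2,0,0,0],[0,0,5,0,0,0],[0,0,8.5,0,0,0],[0,0,12,0,0,0],[0,0,15.5,0,0,0],[0,0,18.5,0,0,0],[0,0,19.3,0,0,0],[0,0,19.3,0,0,0]]]' 0.75 && python3 -m inch '[[[-0.6,4,0,0,0,0],[-1.2,8,0,0,0,0],[-1.8,12,0,0,0,0],[-2.4,16,0,0,0,0],[-3,20,0,0,0,0],[-3.6,24,0,0,0,0],[-4.2,28,0,0,0,0],[-4.8,32,0,0,0,0],[-5.4,36,0,0,0,0],[-6,40,0,0,0,0],[-6.6,44,0,0,0,0],[-7.2,48,0,0,0,0],[-7.8,52,0,0,0,0],[-8.4,56,0,0,0,0],[-8.8,59,0,0,0,0],[-9,60.7,0,0,0,0],[-9,60.7,0,0,0,0],[-9,60.7,0,0,0,0],[-9,60.7,0,0,0,0]]]' 0.85 && python3 - <<'E'
from plant import r
import cv2,numpy as np
S=r.snapshot("scene"); T=r.snapshot("top"); cv2.imwrite("pics/m7.png",np.hstack([S["pixels"][120:400,110:500],T["pixels"][120:400,60:470]]))
E
```

```text
t: 26.35
position: [0.525, -0.2878, 0.2442]
tcp_rot: [0.735, 0.678, 0.001, 0.002]
contact_force: [0.3, 0.1, -1.0]
gripper_width: 0.0688
grasp_force: 0.0
t: 27.93
position: [0.4332, 0.3187, 0.2401]
tcp_rot: [0.735, 0.678, -0.001, 0.0]
contact_force: [-0.5, -0.4, -0.8]
gripper_width: 0.0782
grasp_force: 0.0
```

View pics/m7.png

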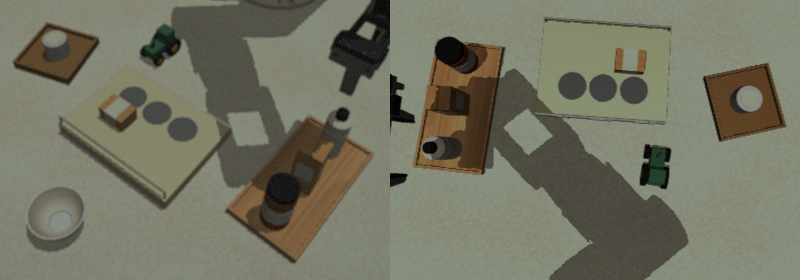

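Tin is on the order tray (scene crop 56,45; top crop 749,98). All three stand on the side tray, and soap and tractor look untouched. A numeric check comes next, then the bottle.

```bash
python3 - <<'E'
from h import *
T=pickle.load(open("top0.pkl","rb"));S=pickle.load(open("scene0.pkl","rb"))
print("tin T",plane(T,(419,218),.055),"S",plane(S,(166,158),.055),"tray T .5219 -.2885, S .5278 -.2848")
print("marks T",[plane(T,(u-330,v+120),.03)[:2].round(4) for u,v in((572,86),(602.5,88),(634,91))])
E
python3 -m inch '[[[0,0,-3,0,0,0],[0,0,-6,0,0,0],[0,0,-9,0,0,0],[0,0,-12,0,0,0],[0,0,-14,0,0,0],[0,0,-14.8,0,0,0],[0,0,-14.9,0,0,0],[0,0,-14.9,0,0,0]]]' && python3 -m inch '[[[0,0,0,0,0,0],[0,0,0,0,0,0],[0,0,0,0,0,0],[0,0,0,0,0,0],[0,0,0,0,0,0],[0,0,0,0,0,0],[0,0,0,0,0,0],[0,0,0,0,0,0],[0,0,0,0,0,0]]]' 0
```

```text
tin T [ 0.52373374 -0.28620948  0.055     ] S [ 0.52237072 -0.2816727   0.055     ] tray T .5219 -.2885, S .5278 -.2848
marks T [array([0.5574, 0.0711]), array([0.5523, 0.0082]), array([ 0.5451, -0.0569])]
t: 28.7
position: [0.4342, 0.3194, 0.093]
tcp_rot: [0.736, 0.677, -0.0, 0.0]
contact_force: [0.2, -0.1, 0.0]
gripper_width: 0.0783
grasp_force: 0.0
t: 29.45
position: [0.4341, 0.3201, 0.093]
tcp_rot: [0.735, 0.678, 0.0, 0.0]
contact_force: [-0.3, -0.3, 5.8]
gripper_width: 0.0434
grasp_force: 29.9
```

```bash
python3 -m inch '[[[0,0,1,0,0,0],[0,0,3,0,0,0],[0,0,6,0,0,0],[0,0,9,0,0,0],[0,0,11.5,0,0,0],[0.5,-1.5,13,0,0,0],[1.2,-4,13,0,0,0],[2.1,-7,13,0,0,0],[3,-10,13,0,0,0],[3.9,-13,13,0,0,0],[4.8,-16,13,0,0,0],[5.7,-19,13,0,0,0],[6.6,-22,13,0,0,0],[7.5,-25,13,0,0,0],[8.4,-28,13,0,0,0],[9.3,-31,13,0,0,0],[10.2,-34,13,0,0,0],[11,-36.6,13,0,0,0],[11.3,-37.6,13,0,0,0],[11.3,-37.6,13,0,0,0]]]' && python3 -m inch '[[[0,0,-1,0,0,0],[0,0,-3,0,0,0],[0,0,-6,0,0,0],[0,0,-8.5,0,0,0],[0,0,-10,0,0,0],[0,0,-10.7,0,0,0],[0,0,-10.9,0,0,0],[0,0,-11,0,0,0],[0,0,-11.1,0,0,0],[0,0,-11.1,0,0,0],[0,0,-11.1,0,0,0]]]'
```

```text
t: 31.12
position: [0.5469, -0.058, 0.2226]
tcp_rot: [0.736, 0.677, -0.0, -0.0]
contact_force: [-0.8, -0.4, -1.9]
gripper_width: 0.0434
grasp_force: 29.9
t: 32.03
position: [0.5465, -0.055, 0.1125]
tcp_rot: [0.735, 0.678, 0.0, -0.0]
contact_force: [-2.9, 2.0, 4.4]
gripper_width: 0.0436
grasp_force: 30.0
```

```bash
python3 -m inch '[[[0,0,0,0,0,0],[0,0,0,0,0,0],[0,0,0,0,0,0],[0,0,0,0,0,0],[0,0,0,0,0,0],[0,0,2,0,0,0],[0,0,5,0,0,0],[0,0,8,0,0,0],[0,0,11,0,0,0],[0,0,12.7,0,0,0],[0,0,13,0,0,0]]]' 0.85 && python3 -m inch '[[[-0.2,4,0,0,0,0],[-0.4,8,0,0,0,0],[-0.7,12,0,0,0,0],[-1,16,0,0,0,0],[-1.2,20,0,0,0,0],[-1.4,24,0,0,0,0],[-1.6,28,0,0,0,0],[-1.9,32,0,0,0,0],[-2.1,35,0,0,0,0],[-2.2,36.4,0,0,0,0],[-2.2,36.4,0,0,0,0],[-2.2,36.4,0,0,0,0],[-2.2,36.4,-3,0,0,0],[-2.2,36.4,-6,0,0,0],[-2.2,36.4,-9,0,0,0],[-2.2,36.4,-12,0,0,0],[-2.2,36.4,-14,0,0,0],[-2.2,36.4,-14.9,0,0,0],[-2.2,36.4,-14.9,0,0,0],[-2.2,36.4,-14.9,0,0,0]]]' && python3 -m inch '[[[0,0,0,0,0,0],[0,0,0,0,0,0],[0,0,0,0,0,0],[0,0,0,0,0,0],[0,0,0,0,0,0],[0,0,0,0,0,0],[0,0,0,0,0,0],[0,0,0,0,0,0],[0,0,0,0,0,0]]]' 0
```

```text
t: 32.95
position: [0.5487, -0.0563, 0.2452]
tcp_rot: [0.736, 0.677, 0.002, 0.002]
contact_force: [0.4, -0.8, 0.9]
gripper_width: 0.0781
grasp_force: 0.0
t: 34.62
position: [0.5252, 0.3069, 0.093]
tcp_rot: [0.736, 0.677, -0.0, 0.0]
contact_force: [0.1, 0.2, 0.1]
gripper_width: 0.0778
grasp_force: 0.0
t: 35.37
position: [0.525, 0.3081, 0.0931]
tcp_rot: [0.735, 0.678, 0.0, 0.0]
contact_force: [-0.1, -0.2, 6.8]
gripper_width: 0.0443
grasp_force: 29.6
```

```bash
python3 -m inch '[[[0,0,1,0,0,0],[0,0,3,0,0,0],[0,0,6,0,0,0],[0,0,9,0,0,0],[0,0,11.5,0,0,0],[0.1,-1.5,13,0,0,0],[0.3,-4,13,0,0,0],[0.6,-7,13,0,0,0],[0.9,-10,13,0,0,0],[1.2,-13,13,0,0,0],[1.5,-16,13,0,0,0],[1.8,-19,13,0,0,0],[2.1,-22,13,0,0,0],[2.4,-25,13,0,0,0],[2.6,-28,13,0,0,0],[2.8,-29.5,13,0,0,0],[2.8,-30,13,0,0,0],[2.8,-30,13,0,0,0],[2.8,-30,13,0,0,0]]]' && python3 -m inch '[[[0,0,-1,0,0,0],[0,0,-3,0,0,0],[0,0,-6,0,0,0],[0,0,-8.5,0,0,0],[0,0,-10,0,0,0],[0,0,-10.7,0,0,0],[0,0,-10.9,0,0,0],[0,0,-11,0,0,0],[0,0,-11.1,0,0,0],[0,0,-11.1,0,0,0],[0,0,-11.1,0,0,0]]]'
```

```text
t: 36.95
position: [0.5526, 0.0084, 0.2227]
tcp_rot: [0.736, 0.677, 0.0, -0.0]
contact_force: [0.9, -0.0, -1.2]
gripper_width: 0.0446
grasp_force: 29.6
t: 37.87
position: [0.552, 0.009, 0.1125]
tcp_rot: [0.735, 0.678, -0.0, -0.001]
contact_force: [-7.2, 1.1, 10.3]
gripper_width: 0.0441
grasp_force: 29.8
```

```bash
python3 -m inch '[[[0,0,0.05,0,0,0],[0,0,0.05,0,0,0],[0,0,0.05,0,0,0],[0,0,0.05,0,0,0],[0,0,0.05,0,0,0],[0,0,2,0,0,0],[0,0,5,0,0,0],[0,0,8,0,0,0],[0,0,11,0,0,0],[0,0,12.7,0,0,0],[0,0,13,0,0,0]]]' 0.85 && python3 -m inch '[[[0.8,4,0,0,0,0],[1.6,8,0,0,0,0],[2.4,12,0,0,0,0],[3.2,16,0,0,0,0],[4.2,20,0,0,0,0],[5.2,24,0,0,0,0],[6,27,0,0,0,0],[6.3,28.8,0,0,0,0],[6.3,28.8,0,0,0,0],[6.3,28.8,0,0,0,0],[6.3,28.8,-3,0,0,0],[6.3,28.8,-6,0,0,0],[6.3,28.8,-9,0,0,0],[6.3,28.8,-12,0,0,0],[6.3,28.8,-14,0,0,0],[6.3,28.8,-14.9,0,0,0],[6.3,28.8,-14.9,0,0,0],[6.3,28.8,-14.9,0,0,0]]]' && python3 -m inch '[[[0,0,0,0,0,0],[0,0,0,0,0,0],[0,0,0,0,0,0],[0,0,0,0,0,0],[0,0,0,0,0,0],[0,0,0,0,0,0],[0,0,0,0,0,0],[0,0,0,0,0,0],[0,0,0,0,0,0]]]' 0
```

```text
t: 38.78
position: [0.5547, 0.0079, 0.2452]
tcp_rot: [0.736, 0.678, 0.002, 0.002]
contact_force: [1.0, 0.1, -0.1]
gripper_width: 0.0779
grasp_force: 0.0
t: 40.28
position: [0.616, 0.2949, 0.0931]
tcp_rot: [0.736, 0.677, -0.0, 0.0]
contact_force: [-0.1, -0.7, 0.4]
gripper_width: 0.078
grasp_force: 0.0
t: 41.03
position: [0.6163, 0.2961, 0.0936]
tcp_rot: [0.735, 0.678, 0.001, 0.0]
contact_force: [-0.7, -1.0, 5.5]
gripper_width: 0.0518
grasp_force: 30.0
```

```bash
python3 -m inch '[[[0,0,1,0,0,0],[0,0,3,0,0,0],[0,0,6,0,0,0],[0,0,9,0,0,0],[0,0,11.5,0,0,0],[-0.3,-1.5,13,0,0,0],[-1,-4,13,0,0,0],[-1.8,-7,13,0,0,0],[-2.6,-10,13,0,0,0],[-3.4,-13,13,0,0,0],[-4.1,-16,13,0,0,0],[-4.9,-19,13,0,0,0],[-5.5,-21.2,13,0,0,0],[-5.8,-22.3,13,0,0,0],[-5.8,-22.5,13,0,0,0],[-5.8,-22.5,13,0,0,0],[-5.8,-22.5,13,0,0,0]]]' && python3 -m inch '[[[0,0,-1,0,0,0],[0,0,-3,0,0,0],[0,0,-6,0,0,0],[0,0,-8.5,0,0,0],[0,0,-10,0,0,0],[0,0,-10.6,0,0,0],[0,0,-10.8,0,0,0],[0,0,-10.9,0,0,0],[0,0,-11,0,0,0],[0,0,-11,0,0,0],[0,0,-11,0,0,0]]]'
```

```text
t: 42.45
position: [0.5582, 0.0717, 0.2227]
tcp_rot: [0.735, 0.678, 0.0, -0.0]
contact_force: [0.2, 0.3, -2.8]
gripper_width: 0.0514
grasp_force: 30.0
t: 43.37
position: [0.558, 0.0716, 0.1132]
tcp_rot: [0.735, 0.678, 0.0, -0.0]
contact_force: [-3.7, 1.6, 4.0]
gripper_width: 0.0515
grasp_force: 30.0
```

```bash
python3 -m inch '[[[0,0,0,0,0,0],[0,0,0,0,0,0],[0,0,0,0,0,0],[0,0,0,0,0,0],[0,0,0,0,0,0],[0,0,2,0,0,0],[0,0,5,0,0,0],[0,0,8,0,0,0],[0,0,11,0,0,0],[0,0,12.7,0,0,0],[0,0,13,0,0,0]]]' 0.85 && python3 -m inch '[[[-1,4,0,0,0,0],[-2,8,0,0,0,0],[-4,12,0,0,0,0],[-6,16,0,0,0,0],[-8,20,0,0,0,0],[-10,24,0,0,0,0],[-12,27,0,0,0,0],[-12,29,0,0,0,0],[-12,30,0,0,0,0],[-12,30,0,0,0,0],[-12,30,0,0,0,0],[-12,30,0,0,0,0],[-12,30,0,0,0,0]]]' && python3 - <<'E'
from plant import r
from h import *
print(r.read_state()["qvel"].round(3))
S=r.snapshot("scene"); T=r.snapshot("top"); cv2.imwrite("pics/m8.png",np.hstack([S["pixels"][120:400,110:500],T["pixels"][120:400,60:470]]))
T0=pickle.load(open("top0.pkl","rb"));S0=pickle.load(open("scene0.pkl","rb"))
def match(a,b,boxes):
    for n,(x,y,w,h) in boxes.items():
        m=cv2.matchTemplate(cv2.copyMakeBorder(b[y-8:y+h+8,x-8:x+w+8],0,0,0,0,0),a[y:y+h,x:x+w],cv2.TM_CCOEFF_NORMED); print(n,np.array(cv2.minMaxLoc(m)[3])-8,round(m.max(),3))
match(T0["pixels"],T["pixels"],{"jar":(224,182,30,38),"carton":(259,185,29,34),"bottle":(292,190,30,34),"soap":(285,167,32,25),"tractor":(308,262,36,48)})
match(S0["pixels"],S["pixels"],{"jar":(278,202,30,58),"carton":(248,181,34,60),"bottle":(227,172,24,50),"soap":(208,213,38,40),"tractor":(248,143,46,42)})
E
```

```text
t: 44.28
position: [0.5597, 0.0711, 0.2463]
tcp_rot: [0.736, 0.677, 0.002, 0.002]
contact_force: [0.2, -0.1, -0.1]
gripper_width: 0.0779
grasp_force: 0.0
t: 45.37
position: [0.4383, 0.3693, 0.2423]
tcp_rot: [0.736, 0.677, -0.0, 0.0]
contact_force: [0.1, -0.1, -0.3]
gripper_width: 0.0782
grasp_force: 0.0
[-0.002 -0.004 -0.004  0.003  0.001  0.004]
jar [0 0] 0.971
carton [-1  1] 0.899
bottle [-1  1] 0.939
soap [0 0] 0.986
tractor [0 0] 0.995
jar [0 0] 0.888
carton [1 0] 0.941
bottle [1 0] 0.983
soap [0 0] 0.994
tractor [0 0] 0.952
```

View pics/m8.png

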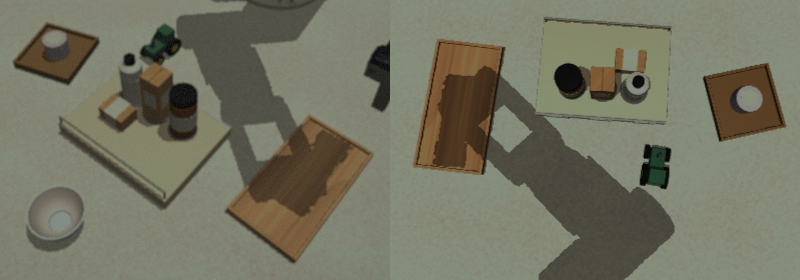

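The bottle, carton and jar stand upright on their marks (scene crop 131,78; 156,93; 183,110), each within about 1 px (about 2 mm) of its start image. The tin is in the middle of the order tray (56,45), and the side tray is empty.

```bash
python3 -c "
from plant import r
print(r.sign_off())"
```

```text
the job is handed in; nothing more can be done
None
```

I handed the job in at about 45 s of robot time: the tin stands in the middle of the order tray, the bottle, carton and jar are back upright within about 2 mm of their starting spots, and the camera shows no movement of the soap box or tractor; the hand-in returned no verdict.

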